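# Take the dust filter out of the craft room projector

### The job

The craft room's projector has been taken down and lies bottom up on the table: swing its filter flap open past upright so that it stays open by itself, then draw the dusty filter out of its slot by the blue tab and carry it, kept upright, to the teal tub. Finish while holding it still over the middle of the tub, lined up lengthwise with the tub and roughly a hand's breadth above the rim, ready to be brushed off: do not put it down or let go. Leave the flap open, the tub where it is, and the brush, screwdriver, remote and mug undisturbed.

Things in the scene. Friction and masses are not known exactly. Their poses are not given: they have to be found in the camera images.
- projector: White projector lying bottom up, fixed, 260 x 300 x 105 mm, lens on its +x face. Origin on the table under its centre, z up. On its flat upper face (z 105) a dark bracket, up to z 144, around (15, 50) mm, and, hidden by the flap, a filter bay centred at (-30, -98) mm: 130 (x) x 76 (y) mm, floor at z 77. The filter stands in a slot 114 x 16 mm, long in x, amid the bay floor, down to z 10.
- flap (a joint): Opening angle of the grey filter flap, rad: 0 shut flat on the upper face, 1.57 upright, stop at 1.85. It may start a little ajar. The flap is 142 mm long from hinge to free end, 84 mm wide, 4 mm thick, 45 g, without a latch; a stiff hinge (0.06 N m) keeps it wherever it is left.
- flap_hinge (a point): Middle of the flap's hinge line, on the projector's upper face, at (42, -98, 105) mm in the projector's frame. The hinge line runs along the projector's y; the shut flap lies from here towards the projector's -x, and its free end swings up and over towards +x. Its axes turn with the flap.
- flap_pull (a point): Centre of the pull, a solid block on top of the flap at its free end: 36 mm wide along the hinge line, 10 mm thick, 24 mm high, outer face flush with the free end. Centre 137 mm from the hinge line, 12 mm above the flap's upper face, 16 mm above its underside. x points from the free end to the hinge, y along the hinge line, z out of the upper face.
- filter_center (a point): Centre of the loose dust filter, about 60 g: flat white frame 110 x 12 x 66 mm (x, y, z), dark pleats, and amid its top edge a blue pull tab 36 (x) x 10 (y) x 24 mm high. Point 45 mm above the bottom edge and 45 mm below the tab's top. z up. In the slot it stands upright along the projector's x, the tab's top 5 mm below the projector's upper face, its foot level with the bay floor.
- tub_rim (a point): Centre of the mouth, level with the rim, of an open teal tub, 240 x 140 mm and 70 mm high (250 x 150 mm over the rim flange), 0.3 kg, loose on the table. x along its length, y across, z up.
- brush: Hand brush about 190 mm long lying on the table on the robot's side of the work. Bystander.
- screwdriver: Screwdriver about 190 mm long lying on the table on the robot's side of the work. Bystander.
- remote: Black remote control 48 x 150 x 18 mm lying on the table at one side of the work. Bystander.
- mug: White mug, 80 mm across and 90 mm high, standing on the table at one side of the work. Bystander.

How it is judged:
By the outcome, as a careful person would: the job done as asked, in the order asked, and still so for the second after the job is handed in, while the arm keeps its last pose, push and grip.
It also fails if it takes over 64 s, if anything falls off the work surface, if the arm or the gripper's body presses on something with over 40 N, if the wrist force passes 120 N, or if a joint passes its speed limit or range.

### The arm

A 6-joint arm with a two-finger parallel gripper is mounted at the origin on the work surface. World frame = base frame: x ahead of the robot, y to its left, z up, the work surface at z = 0. Lengths are in m, angles in degrees, forces in N, time in s.
With the tool pointing down it reaches from about 0.35 to 0.875 m from the base axis. Payload 4.2 kg.
Tool frame: the origin (TCP) lies on the centre line of the jaws, within the pads' length; the fingertips stand 17 mm ahead of it and the grasp point (between the pads) lies 2 mm behind it; z points along the fingers, y is the direction in which the jaws open and shut (so a half turn about z gives the same grasp; the last joint's range is limited). The gripper opens to 87 mm and grips with 3 to 60 N. Pads are 19 mm wide; open, the fingers measure 117 mm over their backs; the gripper's body (75 mm by 190 mm) begins 51 mm behind the grasp point.
Start: joints at [14.817, 22.042, 0.453, 0, -68.411, -14.817], TCP at [0.625, 0, 0.24] pointing down, gripper open.
Joint ranges: [-179.83, 179.83], [-69.29, 118.12], [-61.27, 80.66], [-181.25, 117.63], [-171.15, -9.14], [-177.46, 177.46]. Speed limits (degrees/s): [159.86, 159.86, 180, 180, 180, 180].

### API

Orientations are given as a 3x3 rotation matrix whose columns are the frame's x, y, z axes.
In Python, from station import * gives the robot as it stands.
- The arm moves only by the tool play_rows, never from a script. Its argument "targets" is a list that holds one entry, the list of rows, each a list of 5 numbers: the closure, from 0 (fully open) to 1 (shut), then the shift along the world's x, y, z in m, then the turn about the world's z in rad. In form: [[[gripper, x, y, z, twist], ...]]. A call has 1 to 5 rows; each row is the pose to reach, as a shift and turn from the pose commanded when the call began; what a row does not reach only later rows make up. A row lasts 1/12 s, in which the tool goes at most 41.7 mm and 7.16 degrees, less where a joint would pass 70% of its speed; a pose out of reach is approached as far as the arm can. A call with a gripper value outside its range is refused whole. The fingers move at their own pace and stop on an object; the grip force is fixed at half the most. Time passes only in rows, so rows that repeat a pose let the fingers close. It gives the time, the measured TCP pose, the force and the opening at its end, in the units of the state.
- sense(): the state, without advancing time (a new reading comes with each control period).
- capture(name): name is "scene" or "side" or "wrist"; returns the picture (420x560x3 uint8, blue, green, red); there is no depth.
- get_calibration(name): a dict with "camera_matrix" (3x3 intrinsics, pixels), "D" ([k1, k2, p1, p2, k3] as OpenCV has them; the pictures are not rectified), "T" (4x4, takes a point from camera to world coordinates). Camera axes: x right, y up, looking along -z (the intrinsics and any distortion apply to the point x, -y, -z); pixel columns grow to the right and rows downward; lengths in m; the calibration is good to about 2 mm. A picture is of the moment at which its call begins: read the wrist's pose just before it. get_calibration takes no time and is no camera call; for the wrist camera it gives the pose at the moment of the call.
- finish_job(): hands the job in, once; it reports no verdict.
The state is a dict: "time_s": time; "joints": joint angles; "joint_velocities": joint speeds; "effort": joint torques, N m; "tcp_pos": TCP position; "ee_rot": TCP orientation; "wrist_force": force on the tool from outside, world axes, zero at the start; "moment": the same for the moment, N m; "gripper_width": opening from 0.0 (shut) to 1.0 (fully open).
Only numpy, scipy, OpenCV 4.12 (cv2) and the standard library are available. Lean on these libraries where they do the work, as an engineer would, in place of code of your own. Each camera call takes 0.05 s, during which the arm holds its last target. There are 200 camera calls.

## Working session

There is one attempt and no reset: what is moved stays moved. The work goes in short steps, Python scripts to look and compute and a tool call to move; the robot and the scene stay as the last step left them, time stands still between calls to the robot, and variables do not carry over. Pictures are saved under pics/ and viewed, on a budget of 10 in all, crops included, one or two more only if the job needs it, and the job is handed in when it is done.

Besides the shell and the picture viewer there is one more tool, called after "Call:" by a JSON object that holds its "op" and its "data", one argument or row to a line. play_rows: Moves the arm, as the interface text tells. Its arguments: {"type":"object","properties":{"targets":{"type":"array","items":{"type":"array","items":{"type":"array","items":{"type":"number"}}}}},"required":["targets"]}

```bash
mkdir -p pics
cat > h.py <<'E'
from station import *
import numpy as np, cv2
def ray(cal,uv):
    K=np.array(cal["camera_matrix"]);D=np.array(cal["D"]);T=np.array(cal["T"])
    p=cv2.undistortPoints(np.array(uv,float).reshape(-1,1,2),K,D).reshape(-1,2)
    d=np.c_[p[:,0],-p[:,1],-np.ones(len(p))]@T[:3,:3].T
    return T[:3,3],d
def onz(cal,uv,z):
    o,d=ray(cal,uv); return o+d*((z-o[2])/d[:,2])[:,None]
def proj(cal,P):
    K=np.array(cal["camera_matrix"]);D=np.array(cal["D"]);T=np.array(cal["T"])
    q=(np.array(P,float).reshape(-1,3)-T[:3,3])@T[:3,:3]
    q=q*[1,-1,-1]
    return cv2.projectPoints(q,np.zeros(3),np.zeros(3),K,D)[0].reshape(-1,2)
E
python3 - <<'E'
from h import *
a=capture("scene");b=capture("side")
cv2.imwrite("pics/scene.png",cv2.resize(a,(800,600)));cv2.imwrite("pics/side.png",cv2.resize(b,(800,600)))
for n in("scene","side","wrist"):
    c=get_calibration(n);print(n,np.round(c["T"],3).tolist(),np.round(c["camera_matrix"],1).tolist())
print(sense())
E
```

```text
scene [[0.368, -0.782, 0.503, 1.274], [0.93, 0.305, -0.206, -0.348], [0.008, 0.543, 0.84, 1.415], [0.0, 0.0, 0.0, 1.0]] [[459.7, 0.0, 278.0], [0.0, 459.7, 201.7], [0.0, 0.0, 1.0]]
side [[0.746, 0.343, -0.571, -0.147], [-0.666, 0.382, -0.641, -0.727], [-0.002, 0.858, 0.513, 0.688], [0.0, 0.0, 0.0, 1.0]] [[402.8, 0.0, 282.7], [0.0, 402.8, 204.9], [0.0, 0.0, 1.0]]
wrist [[-1.0, -0.0, 0.001, 0.626], [-0.0, -0.97, -0.245, -0.066], [0.001, -0.245, 0.97, 0.384], [0.0, 0.0, 0.0, 1.0]] [[361.6, 0.0, 281.2], [0.0, 361.6, 213.0], [0.0, 0.0, 1.0]]
{'time_s': 0.1, 'joints': array([ 1.48154120e+01,  2.20876331e+01,  3.86054221e-01, -2.33265732e-02,
       -6.84107688e+01, -1.48174899e+01]), 'joint_velocities': array([ 0.07629486, -0.07137201,  0.14079265,  0.07433463,  0.00531754,
       -0.02191029]), 'effort': array([ 1.65357815e-04, -3.91689312e+01,  1.87934643e+01,  4.23187181e+00,
        1.34990664e-02, -6.93199490e-05]), 'tcp_pos': array([ 6.24490897e-01, -4.60620875e-06,  2.38550032e-01]), 'ee_rot': array([[-1.86303462e-04, -9.99997998e-01, -1.99242089e-03],
       [-9.99999973e-01,  1.86573628e-04, -1.35411539e-04],
       [ 1.35783001e-04,  1.99239560e-03, -9.99998006e-01]]), 'wrist_force': array([-0.33641402, -0.73434643,  0.16084965]), 'moment': array([0.03776533, 0.04485745, 0.01731697]), 'gripper_width': 0.9988925014512713}
```

View pics/scene.png

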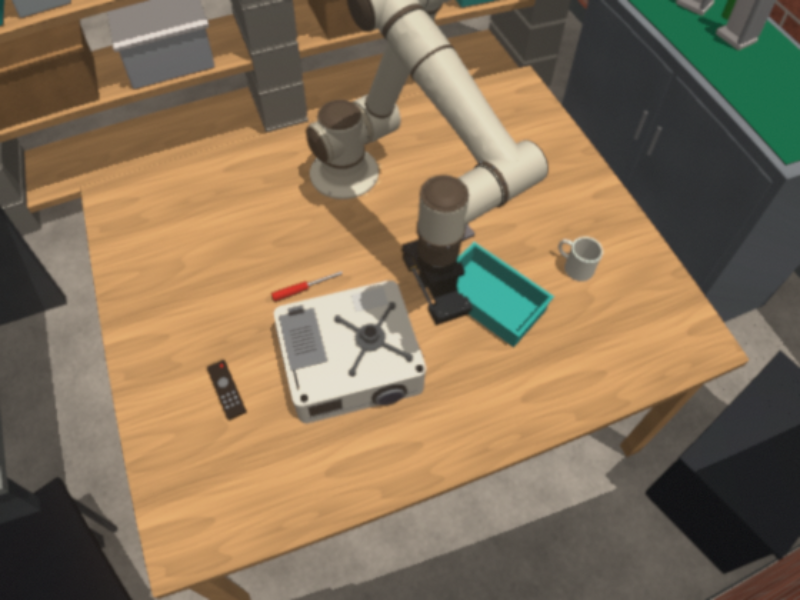

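View pics/side.png

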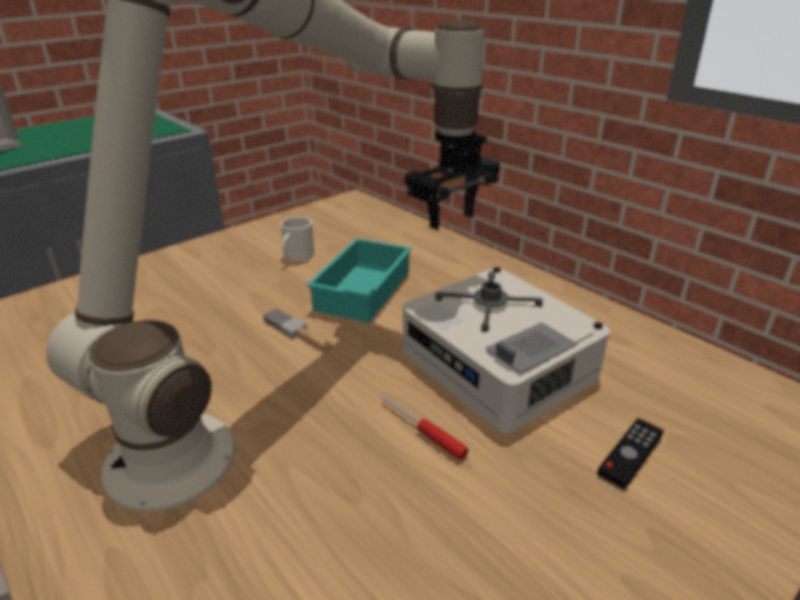

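The scene view shows the projector with its lens away from the robot. The flap is at (305,340) and its pull at (296,310), the tub is at (500,295), and the screwdriver, remote and mug are clear. The side view shows the pull at (507,352), the tub rim at (361,270) and the brush at (290,325).

Run:
```python
from h import *
S=get_calibration("scene");D=get_calibration("side")
k=.7
s=lambda l:np.array(l,float)*k
print("flap scene z.109",onz(S,s([(277,316),(313,308),(327,362),(291,369)]),.109).round(3).tolist())
print("flap side z.109",onz(D,s([(488,343),(545,325),(575,343),(518,372)]),.109).round(3).tolist())
print("pull scene,side",onz(S,s([(296,310)]),.13).round(3),onz(D,s([(507,350)]),.125).round(3))
print("top corners scene", onz(S,s([(275,312),(400,282),(424,364),(293,403)]),.105).round(3).tolist())
print("top corners side", onz(D,s([(404,309),(497,272),(606,325),(512,377)]),.105).round(3).tolist())
print("tub scene",onz(S,s([(474,245),(551,297),(513,343)]),.07).round(3).tolist())
print("tub side",onz(D,s([(312,284),(361,241),(411,250),(366,300)]),.07).round(3).tolist())
```

```text
flap scene z.109 [[0.463, -0.315, 0.109], [0.472, -0.231, 0.109], [0.617, -0.244, 0.109], [0.605, -0.324, 0.109]]
flap side z.109 [[0.493, -0.226, 0.109], [0.611, -0.258, 0.109], [0.604, -0.326, 0.109], [0.469, -0.31, 0.109]]
pull scene,side [[ 0.476 -0.271  0.13 ]] [[ 0.484 -0.273  0.125]]
top corners scene [[0.448, -0.317, 0.105], [0.476, -0.014, 0.105], [0.698, -0.045, 0.105], [0.682, -0.344, 0.105]]
top corners side [[0.462, -0.044, 0.105], [0.704, -0.067, 0.105], [0.698, -0.329, 0.105], [0.456, -0.309, 0.105]]
tub scene [[0.418, 0.213, 0.07], [0.63, 0.322, 0.07], [0.709, 0.177, 0.07]]
tub side [[0.418, 0.204, 0.07], [0.628, 0.3, 0.07], [0.686, 0.181, 0.07], [0.464, 0.075, 0.07]]
```

Call:
{"op": "play_rows", "data": {
  "targets": [
    [[0, -0.025, -0.04, 0.01, -0.12], [0, -0.05, -0.075, 0.02, -0.24], [0, -0.07, -0.11, 0.02, -0.36], [0, -0.08, -0.14, 0.02, -0.48], [0, -0.09, -0.17, 0.02, -0.6]]
  ]
}}

```text
time_s: 0.52
tcp_pos: [0.5331, -0.1716, 0.2599]
ee_rot: [[-0.57, -0.822, -0.0], [-0.822, 0.57, 0.0], [-0.0, 0.0, -1.0]]
wrist_force: [0.6, 0.0, -0.3]
gripper_width: 1.0
```

Call:
{"op": "play_rows", "data": {
  "targets": [
    [[0, -0.01, -0.03, 0, -0.12], [0, -0.02, -0.06, 0, -0.24], [0, -0.03, -0.08, 0, -0.36], [0, -0.035, -0.1, 0, -0.48], [0, -0.035, -0.1, 0, -0.6]]
  ]
}}

```text
time_s: 0.93
tcp_pos: [0.4985, -0.2727, 0.259]
ee_rot: [[-0.936, -0.353, -0.001], [-0.353, 0.936, -0.0], [0.001, 0.0, -1.0]]
wrist_force: [-0.9, -0.3, -0.4]
gripper_width: 1.001
```

Call:
{"op": "play_rows", "data": {
  "targets": [
    [[0, 0, 0, 0, -0.12], [0, 0, 0, 0, -0.24], [0, 0, 0, 0, -0.36], [0, 0, 0, 0, -0.467], [0, 0, 0, 0, -0.467]]
  ]
}}

```text
time_s: 1.35
tcp_pos: [0.4996, -0.2699, 0.259]
ee_rot: [[-0.995, 0.098, -0.001], [0.098, 0.995, 0.001], [0.001, 0.0, -1.0]]
wrist_force: [-0.2, 0.4, -0.7]
gripper_width: 1.001
```

Run:
```python
from h import *
c=get_calibration("wrist");np.save("w1.npy",c)
a=capture("wrist");cv2.imwrite("pics/w1.png",cv2.resize(a,(800,600)))
s=sense();print(s["time_s"],s["tcp_pos"].round(4),s["ee_rot"].round(3).tolist(),np.round(c["T"],3).tolist())
```

```text
1.4 [ 0.4997 -0.2699  0.2591] [[-0.996, 0.094, -0.001], [0.094, 0.996, 0.0], [0.001, 0.0, -1.0]] [[0.098, -0.965, -0.244, 0.434], [0.995, 0.095, 0.024, -0.263], [-0.0, -0.245, 0.97, 0.405], [0.0, 0.0, 0.0, 1.0]]
```

View pics/w1.png

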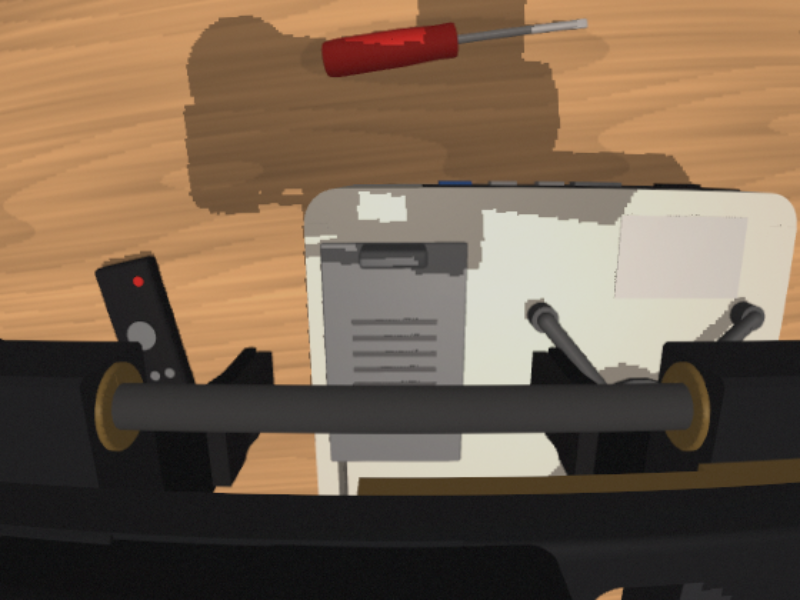

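The wrist view shows the flap lying nearly shut. Its free-end corners are at (320,242) and (467,242), its hinge corners at (330,459) and (461,459), and the pull at (360–427, 245–268). I'll fit the pose from these.

Run:
```python
from h import *
from scipy.optimize import least_squares
c=np.load("w1.npy",allow_pickle=True).item()
uv=np.array([(320,242),(467,242),(461,459),(330,459),(358,256),(427,256),(360,268),(427,268)],float)*.7
def pts(p):
    x,y,w,th=p
    # flap local: r along from hinge, v along y, h above underside
    L=np.array([(.142,-.042,.004),(.142,.042,.004),(0,.042,.004),(0,-.042,.004),(.142,-.018,.020),(.142,.018,.020),(.132,-.018,.028),(.132,.018,.028)])
    r,v,h=L.T
    X=.042-r*np.cos(th)+h*np.sin(th);Z=.105+r*np.sin(th)+h*np.cos(th);Y=-.098+v
    P=np.c_[x+np.cos(w)*X-np.sin(w)*Y,y+np.sin(w)*X+np.cos(w)*Y,Z]
    return P
for idx in (range(4),range(8)):
    idx=list(idx)
    f=lambda p:(proj(c,pts(p)[idx])-uv[idx]).ravel()
    r=least_squares(f,[.58,-.18,-.095,.03]);p=r.x
    print(p.round(4),np.degrees(p[2:]).round(2),r.fun.reshape(-1,2).round(1).tolist())
    P=pts(p);print("pull top inner mid",P[6:].mean(0).round(4),"corners",[ (x*np.cos(p[2])-y*np.sin(p[2])+p[0],x*np.sin(p[2])+y*np.cos(p[2])+p[1]) for x,y in [(-.13,-.15),(-.13,.15),(.13,.15),(.13,-.15)]])
    print(proj(c,P).round()/.7)
x=onz(c,np.array([(305,190),(797,195)])*.7,.105);print(x)
```

```text
[ 0.5789 -0.1831 -0.0946  0.0378] [-5.42  2.17] [[-0.6, -0.4], [0.8, -0.8], [-0.5, 0.6], [0.3, 0.8]]
pull top inner mid [ 0.4812 -0.2723  0.138 ] corners [(np.float64(0.43528327249987997), np.float64(-0.32016596408787723)), (np.float64(0.46362025054233896), np.float64(-0.021507269797184897)), (np.float64(0.7224577855942723), np.float64(-0.046065984100649354)), (np.float64(0.6941208075518133), np.float64(-0.3447246783913417))]
[[318.57142857 241.42857143]
 [468.57142857 241.42857143]
 [460.         460.        ]
 [330.         460.        ]
 [360.         245.71428571]
 [427.14285714 245.71428571]
 [358.57142857 267.14285714]
 [427.14285714 267.14285714]]
[ 0.5794 -0.1832 -0.0947  0.0661] [-5.43  3.79] [[-1.3, 1.3], [1.4, 0.9], [-0.5, 1.2], [0.3, 1.4], [0.6, -4.5], [0.2, -4.7], [-1.3, 2.6], [0.5, 2.5]]
pull top inner mid [ 0.4827 -0.2724  0.1417] corners [(np.float64(0.43579521037038643), np.float64(-0.3201802905425536)), (np.float64(0.464173881443709), np.float64(-0.021525555056721768)), (np.float64(0.72300798553143), np.float64(-0.04612040332026801)), (np.float64(0.6946293144581073), np.float64(-0.34477513880609983))]
[[318.57142857 244.28571429]
 [468.57142857 242.85714286]
 [460.         461.42857143]
 [330.         461.42857143]
 [358.57142857 250.        ]
 [427.14285714 250.        ]
 [358.57142857 271.42857143]
 [427.14285714 271.42857143]]
[[ 0.43726152 -0.31887699  0.105     ]
 [ 0.46485645 -0.02418955  0.105     ]]
```

Four corners fit to under a pixel: projector at (0.579, −0.183), yaw −5.4°, flap about 2° ajar. The pull is at about (0.476, −0.272) with its top at z 0.138. I'll descend and grip it, and compute the arc in parallel.

Call:
{"op": "play_rows", "data": {
  "targets": [
    [[0, -0.012, -0.001, -0.03, 0], [0, -0.024, -0.002, -0.065, 0], [0, -0.024, -0.002, -0.1, 0], [0.2, -0.024, -0.002, -0.12, 0], [0.3, -0.024, -0.002, -0.125, 0]]
  ]
}}

```text
time_s: 1.82
tcp_pos: [0.4731, -0.2711, 0.1305]
ee_rot: [[-0.996, 0.094, -0.008], [0.094, 0.996, 0.003], [0.008, 0.002, -1.0]]
wrist_force: [-0.4, -0.3, -0.5]
gripper_width: 0.919
```

Call:
{"op": "play_rows", "data": {
  "targets": [
    [[0.5, 0, 0, 0, 0], [0.7, 0, 0, 0, 0], [0.8, 0, 0, 0, 0], [0.8, 0, 0, 0, 0], [0.8, 0, 0, 0, 0]]
  ]
}}

```text
time_s: 2.23
tcp_pos: [0.4768, -0.2721, 0.136]
ee_rot: [[-0.995, 0.096, 0.003], [0.096, 0.995, -0.001], [-0.003, -0.0, -1.0]]
wrist_force: [0.4, -0.2, -1.0]
gripper_width: 0.558
```

Run:
```python
from h import *
r,h=.137,.026
f=lambda t:np.array([.042-r*np.cos(t)+h*np.sin(t),.105+r*np.sin(t)+h*np.cos(t)])
p=f(.038)
ths=.038+np.arange(0,21)*.088
for i,t in enumerate(ths):
    d=f(t)-p if i%5 else f(t)-p
    print(i,t.round(2),(d[0]*.9955).round(4),(-d[0]*.0945).round(4),d[1].round(4), end=" | ")
    b=f(ths[(i-1)//5*5]) if i else p; e=f(t)-b; print((e[0]*.9955).round(4),(-e[0]*.0945).round(4),e[1].round(4))
s=sense();print(s["time_s"],s["tcp_pos"],s["wrist_force"],s["gripper_width"])
```

```text
0 0.04 0.0 -0.0 0.0 | 0.0 -0.0 0.0
1 0.13 0.0033 -0.0003 0.0118 | 0.0033 -0.0003 0.0118
2 0.21 0.0075 -0.0007 0.0233 | 0.0075 -0.0007 0.0233
3 0.3 0.0128 -0.0012 0.0344 | 0.0128 -0.0012 0.0344
4 0.39 0.019 -0.0018 0.0449 | 0.019 -0.0018 0.0449
5 0.48 0.0261 -0.0025 0.0549 | 0.0261 -0.0025 0.0549
6 0.57 0.0341 -0.0032 0.0642 | 0.008 -0.0008 0.0093
7 0.65 0.0428 -0.0041 0.0728 | 0.0167 -0.0016 0.0179
8 0.74 0.0523 -0.005 0.0806 | 0.0262 -0.0025 0.0256
9 0.83 0.0624 -0.0059 0.0875 | 0.0362 -0.0034 0.0325
10 0.92 0.073 -0.0069 0.0934 | 0.0469 -0.0045 0.0385
11 1.01 0.0842 -0.008 0.0985 | 0.0111 -0.0011 0.005
12 1.09 0.0957 -0.0091 0.1025 | 0.0227 -0.0022 0.009
13 1.18 0.1076 -0.0102 0.1054 | 0.0345 -0.0033 0.012
14 1.27 0.1196 -0.0114 0.1074 | 0.0466 -0.0044 0.0139
15 1.36 0.1318 -0.0125 0.1082 | 0.0588 -0.0056 0.0148
16 1.45 0.144 -0.0137 0.108 | 0.0122 -0.0012 -0.0002
17 1.53 0.1561 -0.0148 0.1067 | 0.0244 -0.0023 -0.0015
18 1.62 0.1681 -0.016 0.1043 | 0.0363 -0.0034 -0.0039
19 1.71 0.1799 -0.0171 0.1009 | 0.0481 -0.0046 -0.0073
20 1.8 0.1912 -0.0182 0.0964 | 0.0594 -0.0056 -0.0118
2.2333 [ 0.47680951 -0.27214116  0.13596632] [ 0.35665159 -0.1862612  -1.02270474] 0.5577621483890519
```

Call:
{"op": "play_rows", "data": {
  "targets": [
    [[0.8, 0, 0, -0.001, 0], [0.8, 0, 0, -0.001, 0], [0.8, 0, 0, -0.001, 0], [0.8, 0, 0, -0.001, 0], [0.8, 0, 0, -0.001, 0]]
  ]
}}

```text
time_s: 2.65
tcp_pos: [0.4761, -0.2723, 0.1337]
ee_rot: [[-0.995, 0.096, 0.0], [0.096, 0.995, -0.001], [-0.0, -0.0, -1.0]]
wrist_force: [-0.2, -2.8, -0.1]
gripper_width: 0.405
```

Call:
{"op": "play_rows", "data": {
  "targets": [
    [[0.8, 0.003, 0, 0.012, 0], [0.8, 0.0075, -0.0005, 0.023, 0], [0.8, 0.013, -0.001, 0.034, 0], [0.8, 0.019, -0.002, 0.045, 0], [0.8, 0.026, -0.0025, 0.055, 0]]
  ]
}}

```text
time_s: 3.07
tcp_pos: [0.4987, -0.2744, 0.1879]
ee_rot: [[-0.995, 0.097, -0.009], [0.097, 0.995, 0.002], [0.009, 0.001, -1.0]]
wrist_force: [-4.8, -2.6, -0.1]
gripper_width: 0.408
```

Width 0.405 is about 35 mm, so the pull is gripped and following. I'll continue the arc.

Call:
{"op": "play_rows", "data": {
  "targets": [
    [[0.8, 0.008, -0.001, 0.009, 0], [0.8, 0.017, -0.0015, 0.018, 0], [0.8, 0.026, -0.0025, 0.0255, 0], [0.8, 0.036, -0.0035, 0.0325, 0], [0.8, 0.047, -0.0045, 0.0385, 0]]
  ]
}}

```text
time_s: 3.48
tcp_pos: [0.5458, -0.279, 0.2283]
ee_rot: [[-0.995, 0.097, -0.008], [0.097, 0.995, 0.001], [0.008, -0.0, -1.0]]
wrist_force: [-7.9, 1.1, 8.3]
gripper_width: 0.405
```

Call:
{"op": "play_rows", "data": {
  "targets": [
    [[0.8, 0.011, -0.001, 0.005, 0], [0.8, 0.023, -0.002, 0.009, 0], [0.8, 0.0345, -0.0035, 0.012, 0], [0.8, 0.0465, -0.0045, 0.014, 0], [0.8, 0.059, -0.0055, 0.015, 0]]
  ]
}}

```text
time_s: 3.9
tcp_pos: [0.6083, -0.2849, 0.2452]
ee_rot: [[-0.995, 0.096, 0.002], [0.096, 0.995, -0.002], [-0.002, -0.002, -1.0]]
wrist_force: [-1.7, -0.2, 5.9]
gripper_width: 0.408
```

Call:
{"op": "play_rows", "data": {
  "targets": [
    [[0.8, 0.012, -0.001, 0, 0], [0.8, 0.0245, -0.0025, -0.0015, 0], [0.8, 0.0365, -0.0035, -0.004, 0], [0.8, 0.048, -0.0045, -0.0075, 0], [0.8, 0.059, -0.0055, -0.012, 0]]
  ]
}}

```text
time_s: 4.32
tcp_pos: [0.6693, -0.2906, 0.2336]
ee_rot: [[-0.995, 0.095, 0.007], [0.095, 0.995, -0.003], [-0.007, -0.003, -1.0]]
wrist_force: [1.7, -0.4, 7.3]
gripper_width: 0.412
```

Run:
```python
from h import *
a=capture("side");cv2.imwrite("pics/s2.png",cv2.resize(a[100:320,200:500],(750,550)))
s=sense();print(s["time_s"],s["tcp_pos"],s["wrist_force"],s["gripper_width"])
```

```text
4.3667 [ 0.67160961 -0.29088902  0.23252084] [ 4.88983396 -0.45871724  7.74838576] 0.4086324243565643
```

View pics/s2.png

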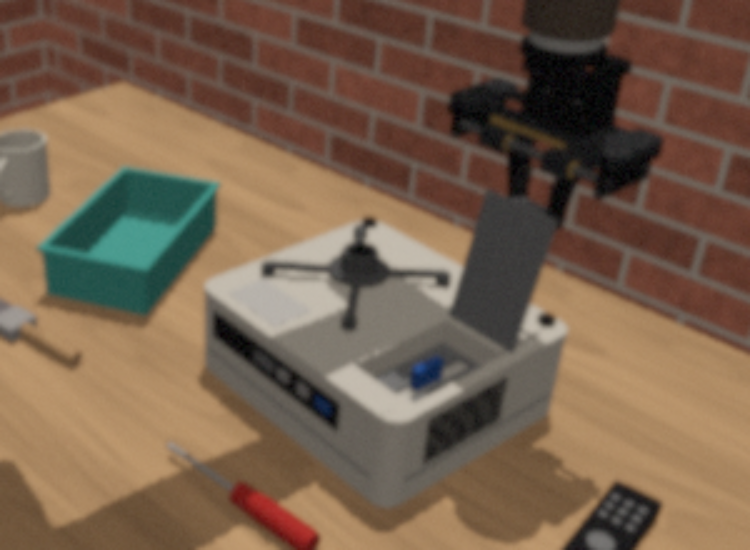

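The flap stands past upright with the gripper still on the pull. The bay is open and the blue tab is visible at (427,372). I'll release, rise and look down at the tab.

Call:
{"op": "play_rows", "data": {
  "targets": [
    [[0.4, 0, 0, 0, 0], [0.4, 0, 0, 0, 0], [0.4, 0, 0, 0, 0], [0.4, 0, 0, 0, 0], [0.4, 0, 0, 0, 0]]
  ]
}}

```text
time_s: 4.78
tcp_pos: [0.6664, -0.2898, 0.2294]
ee_rot: [[-0.995, 0.096, -0.001], [0.096, 0.995, 0.001], [0.002, 0.0, -1.0]]
wrist_force: [0.3, -0.3, 0.3]
gripper_width: 0.591
```

Call:
{"op": "play_rows", "data": {
  "targets": [
    [[0.4, 0, 0, 0.03, 0], [0.5, 0, 0, 0.07, 0], [0.66, 0, 0, 0.1, 0], [0.66, -0.035, 0.005, 0.11, 0], [0.66, -0.067, 0.01, 0.11, 0]]
  ]
}}

```text
time_s: 5.2
tcp_pos: [0.6011, -0.2804, 0.3426]
ee_rot: [[-0.995, 0.096, 0.005], [0.096, 0.995, -0.002], [-0.005, -0.002, -1.0]]
wrist_force: [0.3, -0.0, -0.1]
gripper_width: 0.393
```

Call:
{"op": "play_rows", "data": {
  "targets": [
    [[0.66, 0, 0, 0, 0], [0.66, 0, 0, 0, 0], [0.66, 0, 0, 0, 0], [0.66, 0, 0, 0, 0]]
  ]
}}

```text
time_s: 5.53
tcp_pos: [0.6006, -0.28, 0.3396]
ee_rot: [[-0.995, 0.096, -0.0], [0.096, 0.995, 0.0], [0.0, 0.0, -1.0]]
wrist_force: [0.4, 0.0, -0.6]
gripper_width: 0.342
```

Run:
```python
from h import *
c=get_calibration("wrist");np.save("w2.npy",c)
a=capture("wrist");cv2.imwrite("pics/w2.png",cv2.resize(a,(800,600)))
s=sense();print(s["time_s"],s["tcp_pos"].round(4),s["wrist_force"].round(1),s["gripper_width"])
w=-.0946
P=[(.5789+np.cos(w)*x-np.sin(w)*y,-.1831+np.sin(w)*x+np.cos(w)*y,.1) for x,y in [(-.048,-.103),(-.048,-.093),(-.012,-.093),(-.012,-.103)]]
print((proj(c,P)/.7).round())
```

```text
5.5833 [ 0.6008 -0.28    0.3394] [-0.5  0.7  0.1] 0.34388228659160075
[[389. 156.]
 [403. 156.]
 [403. 206.]
 [390. 206.]]
```

View pics/w2.png

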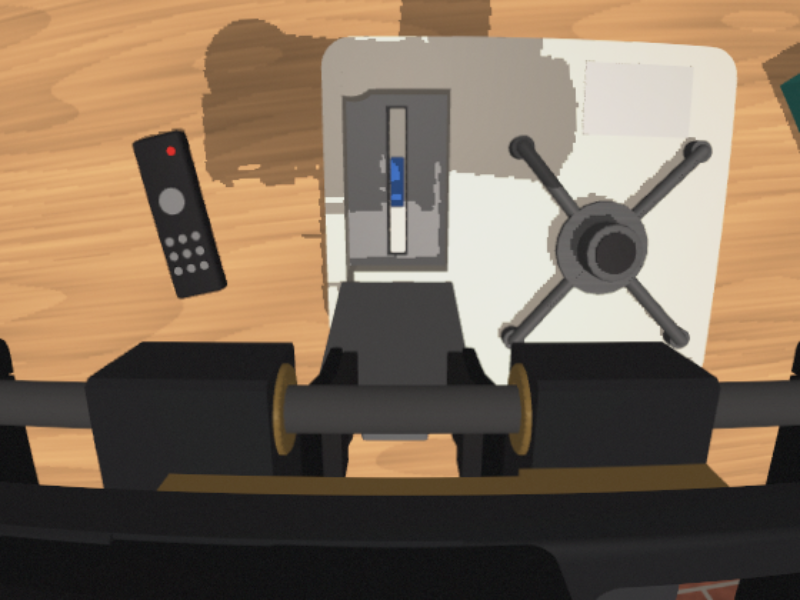

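The blue tab is at (391–405, 156–206), within about 1 mm of the prediction (389–403, 156–206). The flap stays open by itself. I'll descend onto the tab with a 30 mm opening.

Call:
{"op": "play_rows", "data": {
  "targets": [
    [[0.66, -0.03, 0.0015, 0, 0], [0.66, -0.06, 0.003, -0.02, 0], [0.66, -0.06, 0.003, -0.06, 0], [0.66, -0.06, 0.003, -0.1, 0], [0.66, -0.06, 0.003, -0.14, 0]]
  ]
}}

```text
time_s: 6.0
tcp_pos: [0.5404, -0.2771, 0.1991]
ee_rot: [[-0.995, 0.096, 0.002], [0.096, 0.995, -0.0], [-0.002, -0.0, -1.0]]
wrist_force: [0.9, 0.3, -0.4]
gripper_width: 0.341
```

Call:
{"op": "play_rows", "data": {
  "targets": [
    [[0.66, 0, 0, -0.03, 0], [0.66, 0, 0, -0.06, 0], [0.66, 0, 0, -0.08, 0], [0.66, 0, 0, -0.09, 0], [0.66, 0, 0, -0.09, 0]]
  ]
}}

```text
time_s: 6.42
tcp_pos: [0.5391, -0.2766, 0.1068]
ee_rot: [[-0.995, 0.096, -0.006], [0.096, 0.995, 0.002], [0.006, 0.001, -1.0]]
wrist_force: [-0.2, -0.1, -0.3]
gripper_width: 0.339
```

Call:
{"op": "play_rows", "data": {
  "targets": [
    [[0.66, 0, 0, -0.005, 0], [0.66, 0, 0, -0.009, 0], [0.66, 0, 0, -0.011, 0], [0.66, 0, 0, -0.011, 0]]
  ]
}}

```text
time_s: 6.75
tcp_pos: [0.5403, -0.277, 0.0996]
ee_rot: [[-0.995, 0.096, 0.001], [0.096, 0.995, -0.0], [-0.001, -0.0, -1.0]]
wrist_force: [0.8, -0.4, 0.1]
gripper_width: 0.343
```

Call:
{"op": "play_rows", "data": {
  "targets": [
    [[0.95, 0, 0, 0, 0], [0.95, 0, 0, 0, 0], [0.95, 0, 0, 0, 0], [0.95, 0, 0, 0, 0], [0.95, 0, 0, 0, 0]]
  ]
}}

```text
time_s: 7.17
tcp_pos: [0.5401, -0.277, 0.0994]
ee_rot: [[-0.995, 0.096, 0.001], [0.096, 0.995, -0.0], [-0.001, -0.0, -1.0]]
wrist_force: [-0.2, 0.3, 0.6]
gripper_width: 0.111
```

Call:
{"op": "play_rows", "data": {
  "targets": [
    [[0.95, 0, 0, 0.005, 0], [0.95, 0, 0, 0.015, 0], [0.95, 0, 0, 0.028, 0], [0.95, 0, 0, 0.042, 0], [0.95, 0, 0, 0.056, 0]]
  ]
}}

```text
time_s: 7.58
tcp_pos: [0.54, -0.277, 0.1564]
ee_rot: [[-0.995, 0.096, 0.0], [0.096, 0.995, -0.0], [-0.0, -0.0, -1.0]]
wrist_force: [0.1, 0.1, -0.3]
gripper_width: 0.114
```

Call:
{"op": "play_rows", "data": {
  "targets": [
    [[0.95, 0, 0, 0.02, 0], [0.95, 0, 0, 0.045, 0], [0.95, 0, 0, 0.07, 0], [0.95, 0, 0, 0.1, 0], [0.95, 0, 0, 0.125, 0]]
  ]
}}

```text
time_s: 8.0
tcp_pos: [0.5399, -0.2771, 0.2831]
ee_rot: [[-0.995, 0.096, 0.002], [0.096, 0.995, -0.001], [-0.002, -0.001, -1.0]]
wrist_force: [0.1, -1.0, -0.7]
gripper_width: 0.111
```

Call:
{"op": "play_rows", "data": {
  "targets": [
    [[0.95, 0, 0.01, 0.01, 0], [0.95, 0, 0.03, 0.015, 0], [0.95, 0, 0.05, 0.015, 0.05], [0.95, 0, 0.075, 0.015, 0.1], [0.95, 0, 0.1, 0.015, 0.15]]
  ]
}}

```text
time_s: 8.42
tcp_pos: [0.5392, -0.1754, 0.2946]
ee_rot: [[-0.998, -0.055, -0.001], [-0.055, 0.998, 0.001], [0.001, 0.001, -1.0]]
wrist_force: [1.1, 0.2, -0.0]
gripper_width: 0.109
```

Run:
```python
from h import *
a=capture("side");cv2.imwrite("pics/s3.png",cv2.resize(a,(800,600)))
s=sense();print(s["time_s"],s["tcp_pos"].round(4),s["wrist_force"].round(1),s["gripper_width"])
D=get_calibration("side");S=get_calibration("scene")
b=capture("scene");cv2.imwrite("pics/c3.png",cv2.resize(b[140:280,260:420],(800,700))[:600])
# teal mask for tub
for im in (a,b):
    hsv=cv2.cvtColor(im,cv2.COLOR_BGR2HSV);m=cv2.inRange(hsv,(82,110,60),(96,255,255))
    n,l,st,ce=cv2.connectedComponentsWithStats(m);i=1+st[1:,4].argmax();print(st[i],ce[i])
```

```text
8.4667 [ 0.5392 -0.1721  0.2947] [-2.1  0.8 -2.3] 0.11187464716270211
[ 217  168   69   57 2560] [251.60429687 195.55742187]
[ 307  171   79   70 2845] [346.3202109 204.9142355]
```

View pics/s3.png

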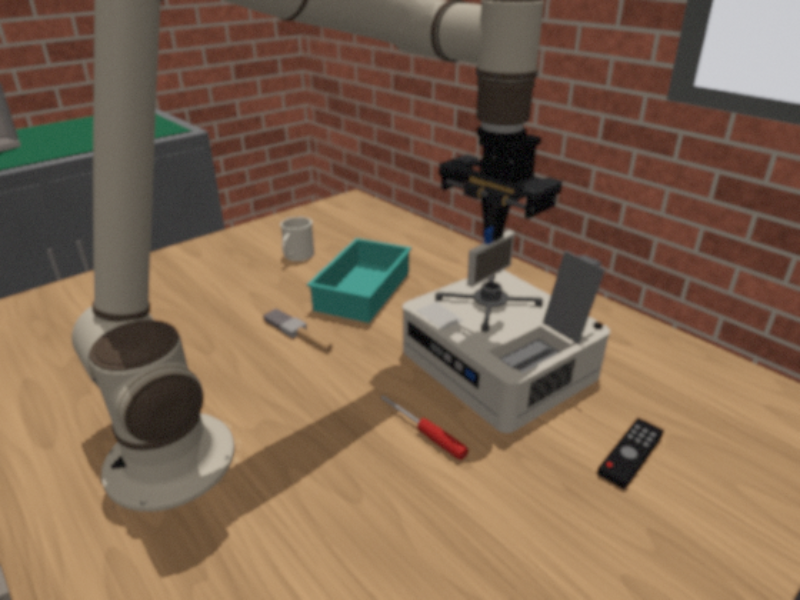

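View pics/c3.png

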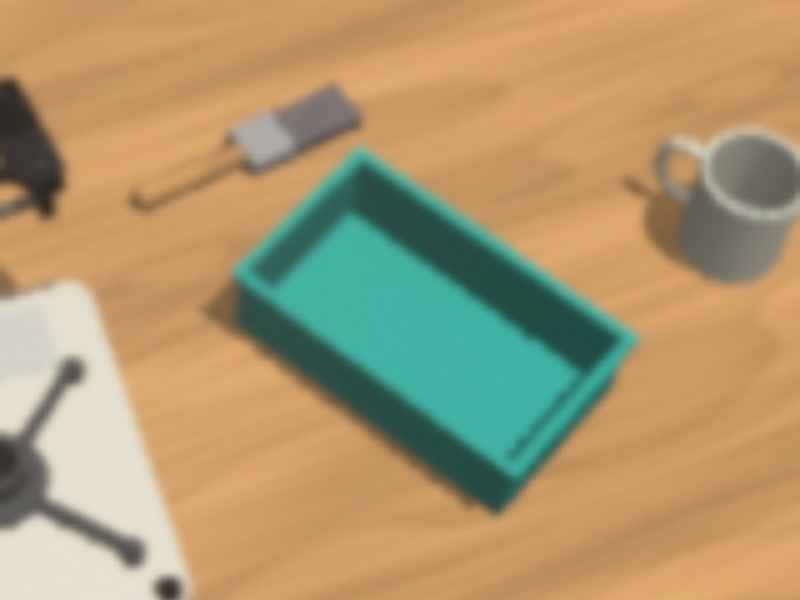

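The side view shows the filter hanging upright by its tab and the flap open. The scene crop shows the tub unobstructed, rim corners at (361,150), (635,338), (512,478) and (236,270).

Run:
```python
from h import *
from scipy.optimize import least_squares
S=get_calibration("scene");D=get_calibration("side")
a=np.array([(361,150),(635,338),(512,478),(236,270)],float)/5+[260,140]-.4
b=np.array([(312,284),(361,241),(411,250),(366,300)],float)*.7
print(onz(S,a,.07).round(4).tolist(),onz(S,a,.07).mean(0).round(4))
L=np.array([(-.125,.075),(.125,.075),(.125,-.075),(-.125,-.075)])
def P(p):
    c,s=np.cos(p[2]),np.sin(p[2]);return np.c_[L@np.array([[c,s],[-s,c]])+p[:2],np.full(4,.07)]
fs=lambda p:(proj(S,P(p))-a).ravel()
fd=lambda p:(proj(D,P(p))[[0,1,2,3]]-b).ravel()
# side order: (312,284)=near-left, match by nearest
for f in (fs,):
    r=least_squares(f,[.56,.19,.45]);print(r.x.round(4),np.degrees(r.x[2]),r.fun.round(1))
print((proj(D,P(r.x))/.7).round().tolist())
```

```text
[[0.4105, 0.2167, 0.07], [0.6283, 0.3266, 0.07], [0.6958, 0.1946, 0.07], [0.4744, 0.0887, 0.07]] [0.5522 0.2066 0.07  ]
[0.5519 0.2068 0.4584] 26.266702788094385 [ 0.  -0.9  1.   0.3  0.3  0.3 -1.3  0.1]
[[304.0, 283.0], [355.0, 237.0], [411.0, 247.0], [367.0, 297.0]]
```

Call:
{"op": "play_rows", "data": {
  "targets": [
    [[0.95, 0.002, 0.03, 0, 0.04], [0.95, 0.004, 0.06, 0, 0.08], [0.95, 0.006, 0.095, 0, 0.12], [0.95, 0.008, 0.13, 0, 0.16], [0.95, 0.01, 0.165, 0, 0.2]]
  ]
}}

```text
time_s: 8.93
tcp_pos: [0.5494, -0.0107, 0.2947]
ee_rot: [[-0.968, -0.252, -0.001], [-0.252, 0.968, 0.0], [0.001, 0.0, -1.0]]
wrist_force: [1.2, 0.8, -1.2]
gripper_width: 0.111
```

Call:
{"op": "play_rows", "data": {
  "targets": [
    [[0.95, 0.001, 0.035, 0, 0.04], [0.95, 0.002, 0.07, 0, 0.08], [0.95, 0.003, 0.105, 0, 0.12], [0.95, 0.003, 0.135, 0, 0.16], [0.95, 0.003, 0.16, 0, 0.19]]
  ]
}}

```text
time_s: 9.35
tcp_pos: [0.5524, 0.15, 0.2945]
ee_rot: [[-0.902, -0.431, -0.001], [-0.431, 0.902, -0.0], [0.001, 0.0, -1.0]]
wrist_force: [0.2, -0.6, -1.1]
gripper_width: 0.113
```

Call:
{"op": "play_rows", "data": {
  "targets": [
    [[0.95, 0, 0.02, -0.005, 0.015], [0.95, 0, 0.035, -0.015, 0.015], [0.95, 0, 0.045, -0.025, 0.015], [0.95, 0, 0.053, -0.035, 0.015], [0.95, 0, 0.057, -0.046, 0.015]]
  ]
}}

```text
time_s: 9.77
tcp_pos: [0.5527, 0.2053, 0.2475]
ee_rot: [[-0.897, -0.443, -0.001], [-0.443, 0.897, -0.001], [0.001, -0.0, -1.0]]
wrist_force: [0.5, 0.3, -1.0]
gripper_width: 0.111
```

Call:
{"op": "play_rows", "data": {
  "targets": [
    [[0.95, 0, 0, 0, 0], [0.95, 0, 0, 0, 0], [0.95, 0, 0, 0, 0], [0.95, 0, 0, 0, 0]]
  ]
}}

```text
time_s: 10.1
tcp_pos: [0.5534, 0.2044, 0.2498]
ee_rot: [[-0.897, -0.442, 0.001], [-0.442, 0.897, 0.001], [-0.001, -0.0, -1.0]]
wrist_force: [0.6, -0.7, -0.1]
gripper_width: 0.115
```

Run:
```python
from h import *
c=get_calibration("wrist");np.save("w4.npy",c)
a=capture("wrist");cv2.imwrite("pics/w4.png",cv2.resize(a,(800,600)))
s=sense();print(s["time_s"],s["tcp_pos"].round(4),s["wrist_force"].round(1),s["gripper_width"],s["ee_rot"].round(3).tolist())
b=capture("side");cv2.imwrite("pics/s4.png",cv2.resize(b[100:310,140:420],(800,600)))
```

```text
10.15 [0.5534 0.2045 0.2499] [-0.4  0.  -1.2] 0.1198378745874537 [[-0.897, -0.442, 0.001], [-0.442, 0.897, 0.001], [-0.002, 0.0, -1.0]]
```

View pics/w4.png

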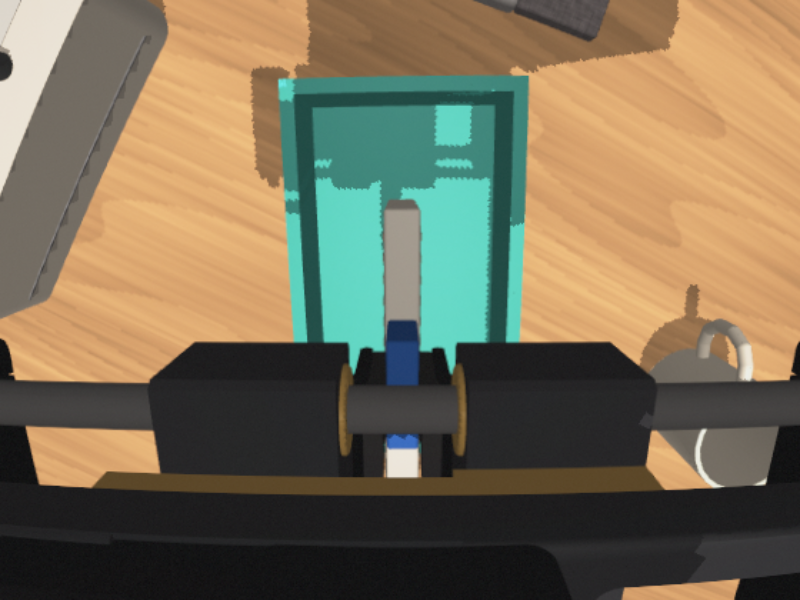

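View pics/s4.png

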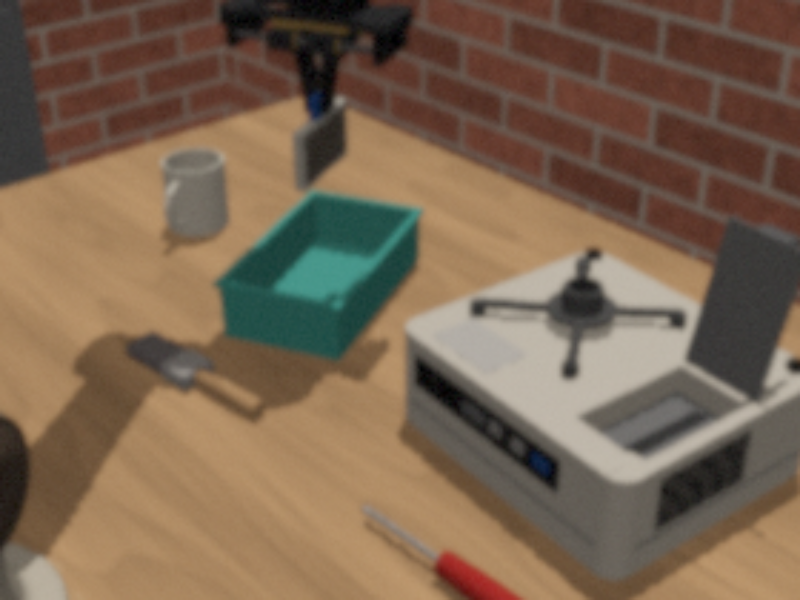

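The wrist view shows the filter along the tub's axis. The rim's near end runs from (279,80) to (528,76), and its sides reach (295,343) and (520,343). I'll measure the offsets from those.

Run:
```python
from h import *
c=np.load("w4.npy",allow_pickle=True).item()
P=onz(c,np.array([(279,80),(528,76),(295,343),(520,343)])*.7,.07)[:,:2]
print(P.round(4).tolist(),"width",np.linalg.norm(P[0]-P[1]))
n=(P[0]-P[1]);n/=np.linalg.norm(n);ax=np.array([-n[1],n[0]]);
ax2=(P[2]+P[3]-P[0]-P[1]);ax2/=np.linalg.norm(ax2)
if ax@ax2<0:ax=-ax
print("yaw",np.degrees(np.arctan2(ax[1],ax[0])),np.degrees(np.arctan2(ax2[1],ax2[0])))
d=P[2]-P[0];e=P[3]-P[1];print(np.degrees(np.arctan2(d[1],d[0])),np.degrees(np.arctan2(e[1],e[0])))
m=(P[0]+P[1])/2;print("centre",m+.125*ax,m+.125*ax2)
F=onz(c,np.array([(385,209),(420,209)])*.7,.16+.066);print("filter near end",F, "mid to +55:",F.mean(0)[:2]+.055*np.array([.897,.442]))
```

```text
[[0.477, 0.0845], [0.409, 0.2171], [0.6241, 0.1597], [0.5578, 0.2941]] width 0.14899186729374994
yaw 27.14653903188187 27.230142256698613
27.086453404254957 27.371826567455233
centre [0.55426529 0.20779517] [0.55418195 0.20795742]
filter near end [[0.50689083 0.17521213 0.226     ]
 [0.50187511 0.18538111 0.226     ]] mid to +55: [0.55371797 0.20460662]
```

Call:
{"op": "play_rows", "data": {
  "targets": [
    [[0.95, 0.0005, 0.0015, 0, 0.008], [0.95, 0.001, 0.003, 0, 0.015], [0.95, 0.001, 0.003, 0, 0.015], [0.95, 0.001, 0.003, 0, 0.015], [0.95, 0.001, 0.003, 0, 0.015]]
  ]
}}

```text
time_s: 10.62
tcp_pos: [0.554, 0.2081, 0.2491]
ee_rot: [[-0.89, -0.456, -0.0], [-0.456, 0.89, -0.0], [0.0, 0.0, -1.0]]
wrist_force: [-0.8, 0.7, -1.5]
gripper_width: 0.114
```

Call:
{"op": "play_rows", "data": {
  "targets": [
    [[0.95, 0, 0, 0, 0], [0.95, 0, 0, 0, 0], [0.95, 0, 0, 0, 0], [0.95, 0, 0, 0, 0], [0.95, 0, 0, 0, 0]]
  ]
}}

```text
time_s: 11.03
tcp_pos: [0.554, 0.208, 0.2491]
ee_rot: [[-0.89, -0.456, 0.0], [-0.456, 0.89, 0.0], [-0.0, 0.0, -1.0]]
wrist_force: [0.3, 0.3, -0.1]
gripper_width: 0.111
```

Run:
```python
from h import *
s=sense();print(s["time_s"],s["tcp_pos"].round(4),s["gripper_width"],np.abs(s["joint_velocities"]).max())
print(finish_job())
```

```text
11.0333 [0.554  0.208  0.2491] 0.11143943067867024 0.1362872960779514
the job is handed in; nothing more can be done
None
```

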